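# Sweep loose jar caps into the collecting tray

## Robot

A 6-joint arm with a two-finger parallel gripper is mounted at the origin on the work surface. World frame = base frame: x ahead of the robot, y to its left, z up, the work surface at z = 0. Lengths are in mm, angles in rad, forces in N, time in s.
With the tool pointing down it reaches from about 400 to 925 mm from the base axis. Payload 12.5 kg.
Tool frame: the origin (TCP) lies midway between the tips of the shut fingers; the grasp point (between the pads) lies 19 mm behind it; y points along the fingers, x is the direction in which the jaws open and shut, and the axes are right-handed (so a half turn about y gives the same grasp; the last joint's range is limited). The gripper opens to 95 mm and grips with 3 to 60 N. Pads are 20 mm wide; open, the fingers measure 119 mm over their backs; the gripper's body (75 mm by 180 mm) begins 59 mm behind the grasp point.
Start: joints at [1.164, 0.491, 1.559, -0, 1.092, -0.106], TCP at [185.161, 596.961, 214.661] pointing down, gripper open.
Joint ranges: [-3.1, 3.1], [-0.84, 2.19], [0.05, 2.79], [-1.13, 4.28], [0.06, 2.93], [-2.69, 2.69]. Speed limits (rad/s): [2.22, 2.22, 2.79, 3.14, 3.14, 3.14].

## Interface

Orientations are given as [roll, pitch, yaw] about the fixed x, y, z axes, in that order (R = Rz(yaw) Ry(pitch) Rx(roll)).
In Python, from cell import env, vision, job gives the robot as it stands.
- The arm moves only by the shell command python3 -m crank 'ROWS' [OPENING]. ROWS is JSON, a list of rows, each a list of 6 numbers: the shift along the tool's x, y, z in mm, then the turn, a rotation vector about the tool's x, y, z in degrees. In form: [[x, y, z, rx, ry, rz], ...]. A call has 1 to 5 rows; each row is the pose to reach, as a shift and turn from the pose measured when the call began, along the tool's axes at that moment; what a row does not reach only later rows make up. A row lasts 1/10 s, in which the tool goes at most 50 mm and 8.59 degrees, less where a joint would pass 70% of its speed; a pose out of reach is approached as far as the arm can. A call with a gripper value outside its range is refused whole. OPENING is the opening, from 0 (shut) to 1 (fully open), set as the call begins (- or left out, the last holds). The fingers move at their own pace and stop on an object; the grip force is fixed at half the most. Time passes only in rows, so rows that repeat a pose let the fingers close. It gives the time, the measured TCP pose, the force and the opening at its end, in the units of the state.
- env.state(): the state, without advancing time (a new reading comes with each control period).
- vision.read_camera(name): name is "scene" or "top" or "wrist"; returns (picture, depth): 420x560x3 uint8, blue, green, red; 420x560 float32, mm along the optical axis (not along the pixel's ray), 0 where there is no reading.
- vision.calibration(name): a dict with "vertical_fov" (degrees; the focal length in pixels is half the picture's height over the tangent of half this angle, whatever the lens; pixels are square), "cx", "cy" (the principal point, pixels), "dist" ([k1, k2, p1, p2, k3] as OpenCV has them; the pictures are not rectified), "pose" (4x4, takes a point from camera to world coordinates). Camera axes: x right, y down, z forward; pixel columns grow to the right and rows downward; lengths in mm; the calibration is good to about 2 mm. A picture is of the moment at which its call begins: read the wrist's pose just before it. calibration takes no time and is no camera call; for the wrist camera it gives the pose at the moment of the call.
- job.job_done(): hands the job in, once; it reports no verdict.
The state is a dict: "t": time; "joints": joint angles; "qvel": joint speeds; "tau": joint torques, N m; "eef_pos": TCP position; "tcp_rot": TCP orientation; "ft_force": force on the tool from outside, world axes, zero at the start; "moment": the same for the moment, N m; "opening": opening from 0.0 (shut) to 1.0 (fully open).
Only numpy, scipy, OpenCV 4.12 (cv2) and the standard library are available. Lean on these libraries where they do the work, as an engineer would, in place of code of your own. Each camera call takes 0.05 s, during which the arm holds its last target.

## Task

Clear the lab bench: with the closed fingers, sweep the three loose black screw caps along the bench and through the open side of the low steel tray until each lies fully inside it. Push them only, do not grip or lift them, and leave the closed jars and everything else standing where they are. Finish with the hand clear.

Things in the scene. Friction and masses are not known exactly. Their poses are not given: they have to be found in the camera images.
- cap1_center (a point): loose black ribbed screw cap lying flat on the bench, a disc 32 mm in diameter and 14 mm tall, about 15 g, slides freely; this point is the centre of the disc, 7 mm above its underside
- cap2_center (a point): loose black ribbed screw cap lying flat on the bench, a disc 32 mm in diameter and 14 mm tall, about 15 g, slides freely; this point is the centre of the disc, 7 mm above its underside
- cap3_center (a point): loose black ribbed screw cap lying flat on the bench, a disc 32 mm in diameter and 14 mm tall, about 15 g, slides freely; this point is the centre of the disc, 7 mm above its underside
- cap1: the same cap as cap1_center; origin at the centre of its underside
- cap2: the same cap as cap2_center; origin at the centre of its underside
- cap3: the same cap as cap3_center; origin at the centre of its underside
- tray: low stainless steel collecting tray fixed to the bench, 160 mm (its x) by 170 mm (its y), walls 3 mm thick and 28 mm high on three sides (at +x, +y and -y); the fourth side, at -x, is open over its whole width and faces roughly the robot's right. Floor 2 mm thick, with a ramp over the first 25 mm from the open edge down to bench level. Origin at the centre of its outline at bench height, z up
- tray_mouth (a point): middle of the tray's open edge, at bench level, 80 mm from the tray's origin along its -x
- jar1: closed white specimen jar with its own black ribbed cap screwed on, 48 mm in diameter over the cap, 45 mm tall, about 90 g, loose; origin at the centre of its underside; not to be moved
- jar2: closed white specimen jar with its own black ribbed cap screwed on, 48 mm in diameter over the cap, 45 mm tall, about 90 g, loose; origin at the centre of its underside; not to be moved
- dish: covered glass petri dish, 90 mm in diameter, 15 mm tall, loose; origin at the centre of its underside; not to be moved
- tipbox: grey pipette-tip box with clear lid, 85 mm (its x) by 120 mm (its y), 58 mm tall, loose; origin at the centre of its underside; not to be moved
- bottle: brown glass reagent bottle with white cap, 66 mm in diameter, 150 mm tall, loose; origin at the centre of its underside; not to be moved
- timer: small white bench timer lying flat, 60 mm (its x) by 70 mm (its y), 18 mm tall, loose; origin at the centre of its underside; not to be moved

How it is judged:
By the outcome, as a careful person would: the job done as asked, in the order asked, and still so for the second after the job is handed in, with the robot touching nothing.
It also fails if it takes over 72 s, if anything falls off the work surface, if the arm or the gripper's body presses on something with over 40 N, if the wrist force passes 120 N, or if a joint passes its speed limit or range.

## Working session

There is one attempt and no reset: what is moved stays moved. The work goes in short steps, Python scripts to look and compute and a shell command to move; the robot and the scene stay as the last step left them, time stands still between calls to the robot, and variables do not carry over. Pictures are saved under pics/ and viewed, and the job is handed in when it is done.

```bash
ls; mkdir -p pics
python3 - <<'E'
from cell import env, vision, job
import cv2,numpy as np
print(env.state())
for n in ("top","scene"):
    im,d=vision.read_camera(n); cv2.imwrite(f"pics/{n}0.png",im); np.save(f"pics/{n}0.npy",d)
    print(n,vision.calibration(n))
E
```

```text
pics
{'t': 0.0, 'joints': array([ 1.16439225e+00,  4.91521221e-01,  1.55947342e+00, -7.56455339e-06,
        1.09164889e+00, -1.05620191e-01]), 'qvel': array([ 4.89602702e-04,  4.58056810e-04, -2.51142212e-03, -2.39571196e-04,
       -9.05601334e-04, -7.81355359e-05]), 'tau': array([ 1.66241374e-03, -6.12637424e+01, -2.58189136e+01,  6.93576713e-02,
        4.81471675e-02, -9.47600279e-05]), 'eef_pos': array([185.06362495, 596.71833118, 214.07730092]), 'tcp_rot': array([-1.57069221e+00,  1.04572988e-03,  1.27001598e+00]), 'ft_force': array([ 0.06878994, -0.53386529, -0.23718519]), 'moment': array([ 0.00119534,  0.02012494, -0.06684647]), 'opening': 0.9970034965636743}
top {'vertical_fov': 48.06090998959828, 'cx': 275.3613191160038, 'cy': 207.1356385706517, 'dist': array([0.0075595, 0.       , 0.       , 0.       , 0.       ]), 'pose': array([[-6.15851884e-03, -9.72772337e-01,  2.31680928e-01,
         3.66303796e+02],
       [-9.99978332e-01,  6.52978052e-03,  8.35651308e-04,
        -4.70879470e+01],
       [-2.32572409e-03, -2.31670761e-01, -9.72791473e-01,
         9.39633369e+02],
       [ 0.00000000e+00,  0.00000000e+00,  0.00000000e+00,
         1.00000000e+00]])}
scene {'vertical_fov': 43.10907480296352, 'cx': 284.05802571292696, 'cy': 202.13068942669986, 'dist': array([-0.15747007,  0.        ,  0.        ,  0.        ,  0.        ]), 'pose': array([[-1.64241174e-01,  7.17661597e-01, -6.76747123e-01,
         1.43257923e+03],
       [ 9.86358748e-01,  1.27143557e-01, -1.04551120e-01,
         1.09394332e+02],
       [ 1.10117126e-02, -6.84687044e-01, -7.28754001e-01,
         9.75678152e+02],
       [ 0.00000000e+00,  0.00000000e+00,  0.00000000e+00,
         1.00000000e+00]])}
```

View pics/top0.png

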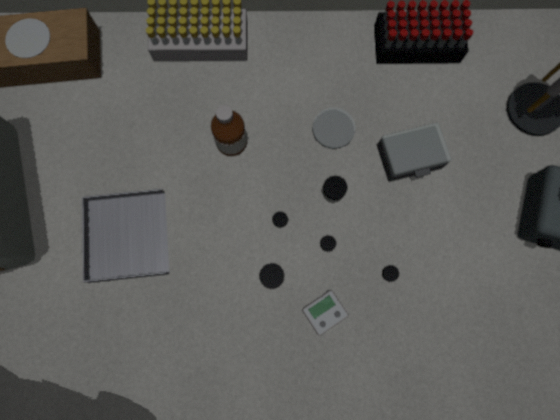

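View pics/scene0.png

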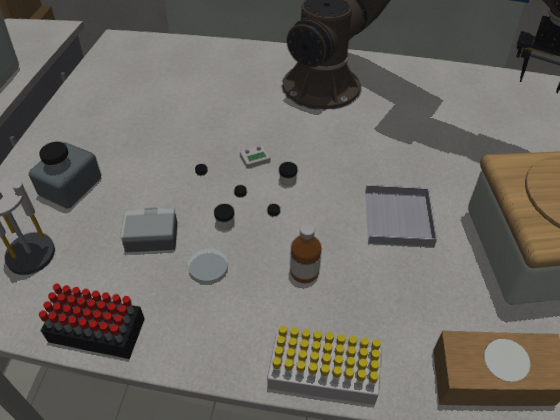

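The top view shows loose caps at about (280,219), (328,243) and (390,273), and jars at (335,188) and (272,276). The tray is at (127,236) with its open side to the right, the timer at (325,313), the dish at (333,128), the bottle at (229,130) and the tip box at (414,152).

```bash
cat > h.py <<'E'
import cv2,numpy as np
from cell import vision
def K(c,shape=(420,560)):
    f=shape[0]/2/np.tan(np.radians(c["vertical_fov"])/2)
    return np.array([[f,0,c["cx"]],[0,f,c["cy"]],[0,0,1.]])
def cast(c,uv,z):
    p=cv2.undistortPoints(np.array(uv,float).reshape(-1,1,2),K(c),c["dist"]).reshape(-1,2)
    P=c["pose"]; r=np.c_[p,np.ones(len(p))]@P[:3,:3].T; o=P[:3,3]
    return o+r*((z-o[2])/r[:,2])[:,None]
def blobs(im,th=45,amin=60,amax=1500):
    m=(im.max(2)<th).astype(np.uint8)
    n,l,s,c=cv2.connectedComponentsWithStats(m)
    out=[]
    for i in range(1,n):
        if amin<s[i,4]<amax:
            mm=cv2.moments((l==i).astype(np.uint8),True)
            out.append((mm['m10']/mm['m00'],mm['m01']/mm['m00'],s[i,4],s[i,2],s[i,3]))
    return out
E
python3 - <<'E'
from h import *
for n in("top","scene"):
    im=cv2.imread(f"pics/{n}0.png");c=vision.calibration(n)
    for b in blobs(im): print(n,np.round(b,1),cast(c,b[:2],8)[0].round(1),"z45:",cast(c,b[:2],40)[0].round(1))
c=vision.calibration("top")
# jar tops via circle; tray corners
im=cv2.imread("pics/top0.png")
cv2.imwrite("pics/zoom.png",cv2.resize(im[90:350,70:470],None,fx=2,fy=2,interpolation=cv2.INTER_CUBIC))
E
```

```text
top [551.4  72.4  63.   17.   17. ] [ 885.  -647.5    8. ] z45: [ 867.2 -626.9   40. ]
top [231.2 139.1 102.   29.   16. ] [736.1  45.7   8. ] z45: [723.4  42.5  40. ]
top [390.1 164.5 337.   39.   41. ] [ 677.6 -285.     8. ] z45: [ 666.9 -276.9   40. ]
top [334.2 188.1 463.   24.   25. ] [ 627.6 -167.3    8. ] z45: [ 618.6 -163.2   40. ]
top [ 86.  239.3 248.    5.   80. ] [524.6 332.9   8. ] z45: [519.2 319.9  40. ]
top [279.8 219.1 174.   15.   15. ] [563.3 -55.    8. ] z45: [556.5 -54.8  40. ]
top [327.6 243.  177.   15.   15. ] [ 513.9 -150.1    8. ] z45: [ 508.8 -146.6   40. ]
top [271.3 275.6 444.   23.   24. ] [450.  -37.5   8. ] z45: [447.1 -37.8  40. ]
top [389.9 273.  195.   17.   15. ] [ 453.6 -270.6    8. ] z45: [ 450.6 -262.9   40. ]
scene [553.4   6.4 189.   17.   18. ] [-821.1  931.4    8. ] z45: [-746.5  904.2   40. ]
scene [ 539.6   41.8 1292.    44.    63. ] [-467.8  795.9    8. ] z45: [-405.   773.2   40. ]
scene [ 53.6 153.1 513.   28.   23. ] [ 460.3 -699.7    8. ] z45: [ 492.5 -672.9   40. ]
scene [  70.5  186.  1322.    71.    50. ] [ 574.3 -591.6    8. ] z45: [ 602.7 -568.4   40. ]
scene [287.7 169.7 229.   18.   16. ] [415.9 -39.2   8. ] z45: [449.6 -34.3  40. ]
scene [200.7 169.2 103.   12.   11. ] [ 454.  -267.3    8. ] z45: [ 486.4 -254.9   40. ]
scene [240.  190.9 107.   11.   11. ] [ 514.8 -146.4    8. ] z45: [ 545.2 -138.    40. ]
scene [223.8 212.6 277.   19.   18. ] [ 594.4 -169.4    8. ] z45: [ 622.2 -160.1   40. ]
scene [273.4 209.7 119.   12.   12. ] [563.7 -51.2   8. ] z45: [592.5 -45.9  40. ]
scene [152.2 243.9 512.   53.   36. ] [ 720.1 -311.6    8. ] z45: [ 743.6 -297.7   40. ]
scene [ 27.  258.6 978.   50.   33. ] [ 818.4 -593.2    8. ] z45: [ 838.7 -570.    40. ]
```

View pics/zoom.png

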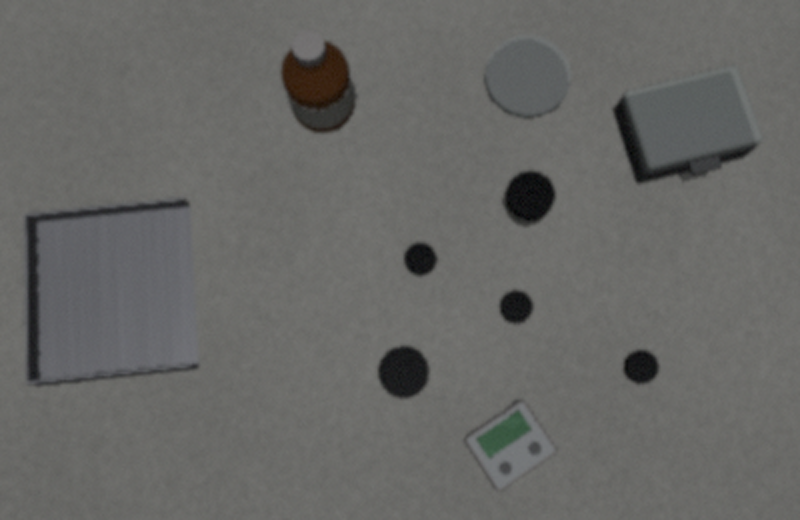

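Run:
```python
from h import *
c=vision.calibration("top")
z=lambda *p:[(70+a/2,90+b/2) for a,b in p]
print("wall tops z28",cast(c,z((28,216),(188,203),(198,367),(36,383)),28).round(0).tolist())
print("mouth edge z2",cast(c,z((191,207),(198,364)),1).round(0).tolist())
print("timer z18",cast(c,z((466,440),(520,402),(555,450),(500,489)),18).round(0).tolist())
print("dish",cast(c,z((527,78)),15).round(0), "bottle base~",cast(c,z((323,105)),10).round(0))
print("tipbox z58",cast(c,z((626,96),(738,70),(758,140),(650,168)),58).round(0).tolist())
```

```text
wall tops z28 [[605.0, 336.0, 28.0], [617.0, 177.0, 28.0], [453.0, 159.0, 28.0], [439.0, 314.0, 28.0]]
mouth edge z2 [[620.0, 180.0, 1.0], [459.0, 166.0, 1.0]]
timer z18 [[383.0, -98.0, 18.0], [419.0, -151.0, 18.0], [374.0, -182.0, 18.0], [338.0, -129.0, 18.0]]
dish [[ 754. -169.   15.]] bottle base~ [[728.  45.  10.]]
tipbox z58 [[716.0, -262.0, 58.0], [743.0, -375.0, 58.0], [669.0, -388.0, 58.0], [641.0, -281.0, 58.0]]
```

Run:
```python
from h import *
from scipy.spatial.transform import Rotation as R
from cell import env
s=env.state();print(R.from_euler('xyz',s['tcp_rot']).as_matrix().round(3))
im=cv2.imread("pics/scene0.png")
cv2.imwrite("pics/sz.png",cv2.resize(im[130:330,100:460],None,fx=2.2,fy=2.2,interpolation=cv2.INTER_CUBIC))
```

```text
[[ 0.296 -0.    -0.955]
 [ 0.955 -0.001  0.296]
 [-0.001 -1.     0.   ]]
```

View pics/sz.png

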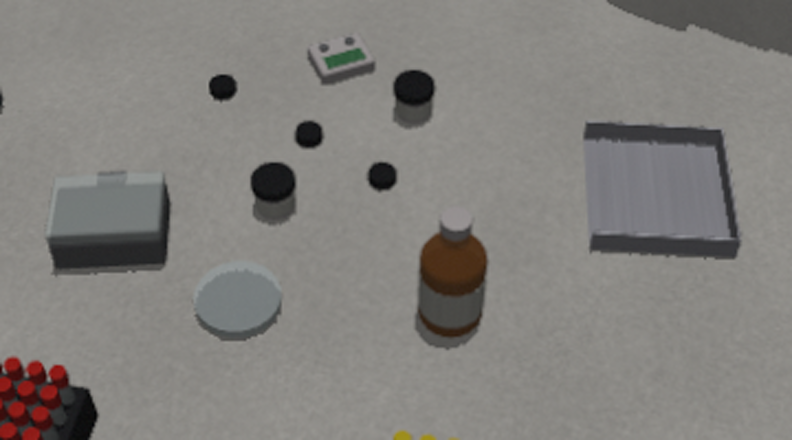

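Run:
```python
from h import *
for n,pts in(("top",[(20,150),(20,250),(33,190),(5,130)]),("scene",[(500,175),(490,160),(550,170),(540,230),(310,240),(485,310)])):
    c=vision.calibration(n);d=np.load(f"pics/{n}0.npy");P=c["pose"]
    for u,v in pts:
        p=cv2.undistortPoints(np.array([[[u,v]]],float),K(c),c["dist"])[0,0]
        print(n,(u,v),(P[:3,:3]@(np.r_[p,1]*d[v,u])+P[:3,3]).round(0))
```

```text
top (20, 150) [717. 491.   0.]
top (20, 250) [493. 422.  81.]
top (33, 190) [629. 453.   3.]
top (5, 130) [730. 481.  79.]
scene (500, 175) [546. 450. 196.]
scene (490, 160) [499. 433. 196.]
scene (550, 170) [517. 567. 205.]
scene (540, 230) [692. 518. 194.]
scene (310, 240) [741.  58. 127.]
scene (485, 310) [767. 455.  -2.]
```

```bash
python3 -m crank '[[-570,0,-548,0,40,0],[-570,0,-548,0,40,0],[-570,0,-548,0,40,0],[-570,0,-548,0,40,0],[-570,0,-548,0,40,0]]' 0
cat > where.py <<'E'
import sys
from h import *
from cell import env
from scipy.spatial.transform import Rotation as R
s=env.state();M=R.from_euler('xyz',s['tcp_rot']).as_matrix()
print("t",s['t'],"pos",s['eef_pos'].round(1),"yaw",np.degrees(s['tcp_rot']).round(2),"F",s['ft_force'].round(1),"op",round(s['opening'],2))
if len(sys.argv)>4:
    g=np.array(list(map(float,sys.argv[1:4])));yaw=float(sys.argv[4])
    T=R.from_euler('xyz',[-90,0,yaw],degrees=True).as_matrix()
    print("shift",(M.T@(g-s['eef_pos'])).round(1),"turn",np.degrees(R.from_matrix(M.T@T).as_rotvec()).round(2))
E
python3 where.py 565 -110 100 0
```

```text
t: 0.6
eef_pos: [297.5, 371.6, 214.5]
tcp_rot: [-1.571, 0.001, 0.567]
ft_force: [1.3, 0.7, 0.5]
opening: 0.634
t 0.6 pos [297.5 371.6 214.5] yaw [-9.004e+01  6.000e-02  3.246e+01] F [1.3 0.7 0.5] op 0.63
shift [ -32.7  114.9 -549.9] turn [ 0.05 32.46 -0.04]
```

```bash
python3 -m crank '[[-32,60,-550,0,32.5,0],[-32,60,-550,0,32.5,0],[-32,60,-550,0,32.5,0],[-32,60,-550,0,32.5,0],[-32,60,-550,0,32.5,0]]' 0;python3 where.py 564 -103 80 0
```

```text
t: 1.1
eef_pos: [418.5, 154.3, 187.6]
tcp_rot: [-1.572, 0.0, -0.005]
ft_force: [0.9, 1.2, -0.6]
opening: 0.215
t 1.1 pos [418.5 154.3 187.6] yaw [-9.006e+01  2.000e-02 -2.900e-01] F [ 0.9  1.2 -0.6] op 0.21
shift [ 146.9  107.8 -256.5] turn [ 0.06 -0.29 -0.02]
```

```bash
python3 -m crank '[[147,100,-257,0,0,0],[147,100,-257,0,0,0],[147,100,-257,0,0,0],[147,100,-257,0,0,0],[147,100,-257,0,0,0]]' 0; python3 -m crank '[[20,20,-50,0,0,0],[20,20,-50,0,0,0],[20,20,-50,0,0,0],[20,20,-50,0,0,0],[20,20,-50,0,0,0]]' 0;python3 where.py 564 -103 80 0
```

```text
t: 1.6
eef_pos: [534.8, -52.3, 107.4]
tcp_rot: [-1.572, 0.001, -0.005]
ft_force: [0.6, 1.1, 1.1]
opening: 0.006
t: 2.1
eef_pos: [554.2, -101.1, 88.1]
tcp_rot: [-1.572, 0.0, -0.004]
ft_force: [0.4, -0.4, 0.4]
opening: 0.002
t 2.1 pos [ 554.2 -101.1   88.1] yaw [-9.005e+01  2.000e-02 -2.200e-01] F [ 0.4 -0.4  0.4] op 0.0
shift [ 9.8  8.1 -1.9] turn [ 0.05 -0.22 -0.02]
```

Run:
```python
from h import *
c=vision.calibration("wrist");im,d=vision.read_camera("wrist");cv2.imwrite("pics/w1.png",im)
for b in blobs(im,45,300,30000): print(np.round(b,1),cast(c,b[:2],10)[0].round(1))
print(c["pose"].round(2))
im,d=vision.read_camera("scene");cv2.imwrite("pics/s1.png",im)
```

```text
[ 128.2  139.7 4165.    76.    71. ] [432.7 -36.9  10. ]
[ 290.8  158.9 1196.    39.    40. ] [563.2 -52.6  10. ]
[[ 1.0000e+00 -0.0000e+00 -0.0000e+00  5.5470e+02]
 [-0.0000e+00 -9.6000e-01 -2.8000e-01 -2.2610e+01]
 [ 0.0000e+00  2.8000e-01 -9.6000e-01  2.5764e+02]
 [ 0.0000e+00  0.0000e+00  0.0000e+00  1.0000e+00]]
```

View pics/w1.png

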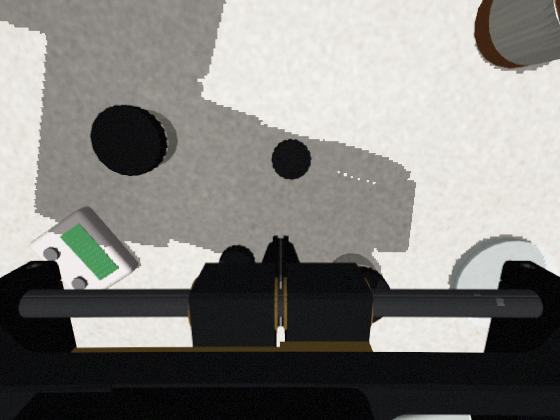

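View pics/s1.png

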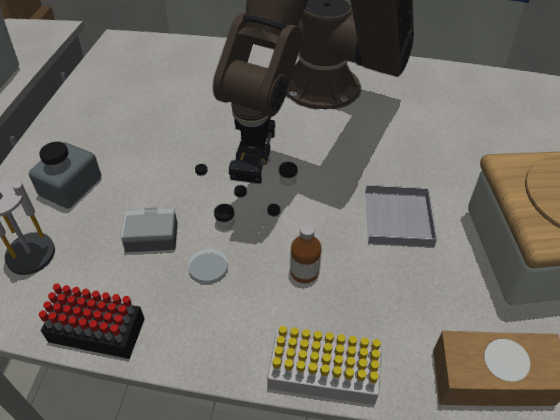

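```bash
python3 -m crank '[[9,20,0,0,-0.2,0],[9,60,0,0,-0.2,0],[9,78,0,0,-0.2,0],[9,81,0,0,-0.2,0],[9,81,0,0,-0.2,0]]' 0; python3 where.py 563 270 7 0
```

```text
t: 2.7
eef_pos: [563.5, -100.9, 7.5]
tcp_rot: [-1.572, 0.0, 0.001]
ft_force: [-0.0, 0.2, 1.3]
opening: 0.005
t 2.7 pos [ 563.5 -100.9    7.5] yaw [-9.006e+01  0.000e+00  3.000e-02] F [-0.   0.2  1.3] op 0.0
shift [-3.000e-01  1.000e-01  3.709e+02] turn [ 0.06  0.03 -0.  ]
```

```bash
python3 -m crank '[[0,0,10,0,0,0],[0,0,20,0,0,0],[0,0,32,0,0,0],[0,0,44,0,0,0],[0,0,56,0,0,0]]' 0; python3 -m crank '[[0,0,12,0,0,0],[0,0,24,0,0,0],[0,0,36,0,0,0],[0,0,48,0,0,0],[0,0,60,0,0,0]]' 0
cat > look.py <<'E'
import sys
from h import *
from cell import env
n=sys.argv[1];tag=sys.argv[2]
c=vision.calibration("wrist") if n=="wrist" else vision.calibration(n)
print(env.state()['eef_pos'].round(1))
im,d=vision.read_camera(n);cv2.imwrite(f"pics/{tag}.png",im)
for b in (blobs(im,45,300,9000) if n=="wrist" else blobs(im,45,60,600)): print(np.round(b,0),cast(c,b[:2],10)[0].round(1))
E
python3 look.py wrist w2
```

```text
t: 3.2
eef_pos: [563.5, -43.5, 7.8]
tcp_rot: [-1.572, -0.0, 0.001]
ft_force: [-0.5, -0.1, -0.2]
opening: 0.006
t: 3.7
eef_pos: [563.4, 17.5, 7.7]
tcp_rot: [-1.572, -0.0, 0.001]
ft_force: [0.5, -0.1, -0.1]
opening: 0.005
[563.4  17.5   7.7]
```

View pics/w2.png

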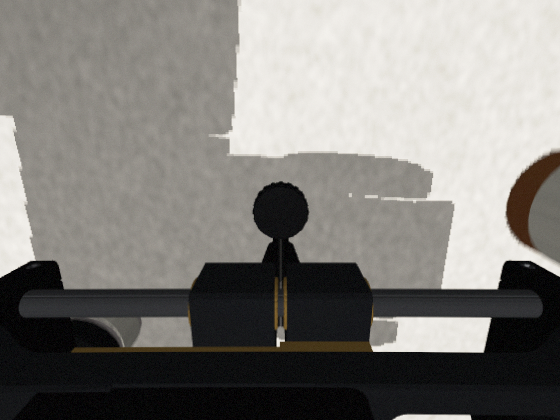

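The cap sits centred against the fingertip at (280,210), so I'll keep sweeping.

```bash
for i in 1 ; do python3 -m crank '[[0,0,14,0,0,0],[0,0,28,0,0,0],[0,0,42,0,0,0],[0,0,56,0,0,0],[0,0,70,0,0,0]]' 0; done; python3 -m crank '[[0,0,14,0,0,0],[0,0,28,0,0,0],[0,0,42,0,0,0],[0,0,56,0,0,0],[0,0,70,0,0,0]]' 0;python3 look.py wrist w3; python3 -c "
from h import *
c=vision.calibration('wrist');print(cast(c,[(280,210)],12))"
```

```text
t: 4.25
eef_pos: [563.1, 90.1, 7.6]
tcp_rot: [-1.572, -0.0, 0.002]
ft_force: [-0.2, 0.3, -0.0]
opening: 0.0
t: 4.75
eef_pos: [563.0, 161.2, 7.6]
tcp_rot: [-1.572, -0.0, 0.002]
ft_force: [0.0, -0.2, -0.8]
opening: 0.005
[563.  161.2   7.6]
[[562.93898725 192.23706165  12.        ]]
```

View pics/w3.png

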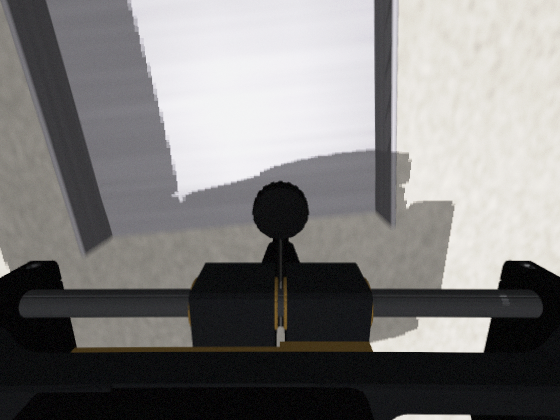

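```bash
python3 -m crank '[[0,0,12,0,0,0],[0,0,24,0,0,0],[0,0,36,0,0,0],[0,0,48,0,0,0],[0,0,60,0,0,0]]' 0; python3 -m crank '[[0,0,12,0,0,0],[0,0,22,0,0,0],[0,0,32,0,0,0],[0,0,38,0,0,0],[0,0,40,0,0,0]]' 0;python3 look.py wrist w4
```

```text
t: 5.3
eef_pos: [562.8, 223.8, 7.6]
tcp_rot: [-1.571, -0.001, 0.003]
ft_force: [-0.9, -0.8, -0.6]
opening: 0.003
t: 5.8
eef_pos: [562.6, 264.5, 7.5]
tcp_rot: [-1.571, -0.001, 0.003]
ft_force: [-0.3, -0.1, 0.2]
opening: 0.008
[562.6 264.5   7.5]
```

View pics/w4.png

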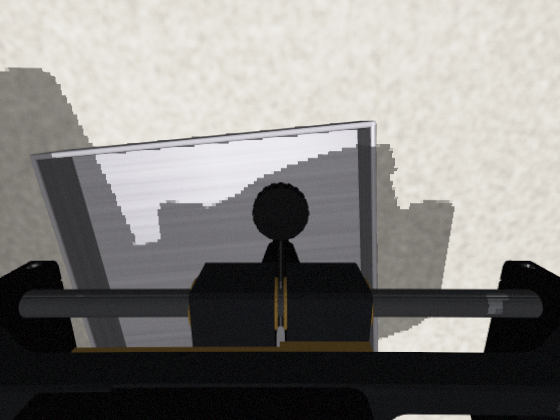

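Cap1 is inside the tray at (280,212) in the image. I'll retreat and go behind cap2.

```bash
python3 -m crank '[[0,0,-20,0,0,0],[0,-40,-30,0,0,0],[0,-75,-50,0,0,0],[-15,-75,-100,0,0,0],[-30,-75,-150,0,0,0]]' 0; python3 -m crank '[[-20,0,-312,0,0,0],[-20,0,-312,0,0,0],[-20,0,-312,0,0,0],[-20,0,-312,0,0,0],[-20,0,-312,0,0,0]]' 0;python3 where.py 514 -210 80 0; python3 look.py top t2
```

```text
t: 6.35
eef_pos: [534.2, 117.3, 83.6]
tcp_rot: [-1.571, -0.003, 0.004]
ft_force: [0.8, -0.9, -0.2]
opening: 0.009
t: 6.85
eef_pos: [518.8, -133.4, 83.7]
tcp_rot: [-1.571, -0.003, 0.004]
ft_force: [1.1, -0.1, -0.3]
opening: 0.008
t 6.85 pos [ 518.8 -133.4   83.7] yaw [-90.03  -0.18   0.22] F [ 1.1 -0.1 -0.3] op 0.01
shift [ -5.1   3.7 -76.6] turn [0.03 0.22 0.18]
[ 518.8 -133.4   83.7]
[517. 122.  81.  32.  31.] [ 768.3 -557.7   10. ]
[384. 161. 125.  13.  36.] [ 685.1 -272.5   10. ]
[385. 200.  88.  12.  22.] [ 601.  -268.6   10. ]
[109. 220. 168.  16.  14.] [562.6 289.7  10. ]
```

View pics/t2.png

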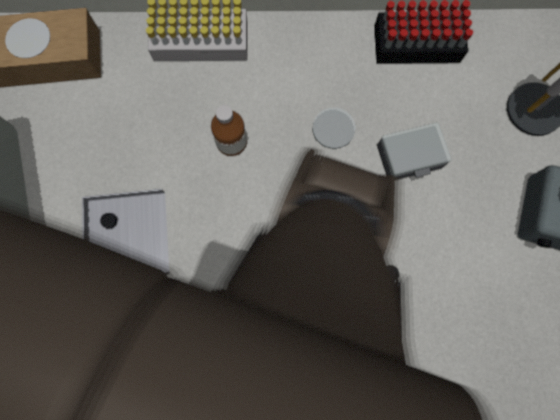

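```bash
python3 -m crank '[[-5,0,-40,0,0.2,0.2],[-5,0,-68,0,0.2,0.2],[-5,10,-68,0,0.2,0.2],[-5,20,-68,0,0.2,0.2],[-5,20,-68,0,0.2,0.2]]' 0; python3 look.py wrist w5;python3 where.py 514 -200 7.5 0
```

```text
t: 7.4
eef_pos: [513.3, -206.5, 62.3]
tcp_rot: [-1.572, 0.002, -0.003]
ft_force: [-0.5, 0.9, -0.9]
opening: 0.002
[ 513.3 -206.5   62.3]
[ 281.  149. 1514.   44.   45.] [ 513.9 -148.    10. ]
[ 446.  174. 4989.   85.   76.] [ 636.6 -166.6   10. ]
t 7.45 pos [ 513.7 -206.5   63. ] yaw [-9.006e+01  5.000e-02 -1.100e-01] F [-0.3 -0.4  0.7] op 0.0
shift [ 0.4 55.5  6.5] turn [ 0.06 -0.11 -0.05]
```

View pics/w5.png

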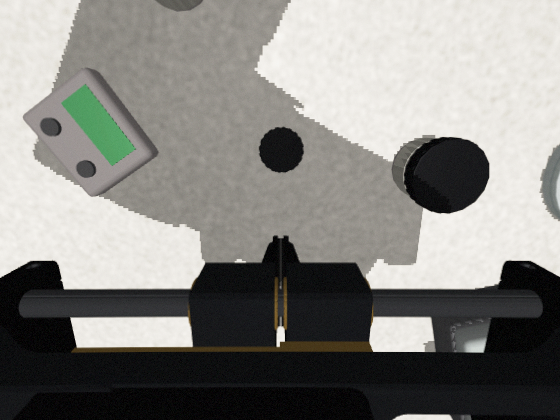

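Cap2 is dead ahead at (281,149), and jar1 at (446,174) and the timer are well clear.

```bash
python3 -m crank '[[0,25,0,0,0,0],[0,48,0,0,0,0],[0,55,0,0,0,0],[0,55,5,0,0,0],[0,55,12,0,0,0]]' 0; python3 -m crank '[[0,0,10,0,0,0],[0,0,20,0,0,0],[0,0,32,0,0,0],[0,0,44,0,0,0],[0,0,56,0,0,0]]' 0; python3 -m crank '[[0,0,12,0,0,0],[0,0,26,0,0,0],[0,0,40,0,0,0],[0,0,54,0,0,0],[0,0,68,0,0,0]]' 0;python3 look.py wrist w6;python3 where.py 514 250 7.5 0
```

```text
t: 7.95
eef_pos: [514.0, -194.0, 8.7]
tcp_rot: [-1.572, 0.0, -0.002]
ft_force: [-0.6, 0.1, 0.0]
opening: 0.004
t: 8.45
eef_pos: [514.1, -136.8, 8.8]
tcp_rot: [-1.572, 0.0, -0.002]
ft_force: [0.2, 0.4, 0.8]
opening: 0.004
t: 8.95
eef_pos: [514.2, -67.6, 8.7]
tcp_rot: [-1.572, 0.0, -0.001]
ft_force: [-0.1, 0.1, -0.4]
opening: 0.004
[514.2 -67.6   8.7]
[ 140.  216. 7886.  109.   95.] [432.6 -42.7  10. ]
t 9.0 pos [513.9 -66.1   8.7] yaw [-9.007e+01  4.000e-02 -3.000e-02] F [-0.8  1.6  0. ] op 0.0
shift [-1.000e-01  8.000e-01  3.161e+02] turn [ 0.07 -0.03 -0.04]
```

View pics/w6.png

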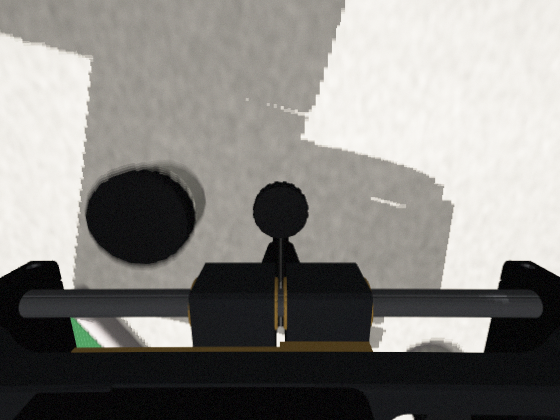

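```bash
python3 -m crank '[[0,0,14,0,0,0],[0,0,28,0,0,0],[0,0,42,0,0,0],[0,0,56,0,0,0],[0,0,70,0,0,0]]' 0; python3 -m crank '[[0,0,14,0,0,0],[0,0,28,0,0,0],[0,0,42,0,0,0],[0,0,56,0,0,0],[0,0,70,0,0,0]]' 0; python3 -m crank '[[0,0,14,0,0,0],[0,0,28,0,0,0],[0,0,42,0,0,0],[0,0,56,0,0,0],[0,0,70,0,0,0]]' 0;python3 look.py wrist w7;python3 where.py 514 252 7.5 0
```

```text
t: 9.5
eef_pos: [514.0, 5.0, 8.6]
tcp_rot: [-1.572, 0.001, -0.001]
ft_force: [-0.8, -1.2, 1.7]
opening: 0.008
t: 10.0
eef_pos: [514.0, 76.2, 8.5]
tcp_rot: [-1.572, 0.001, -0.001]
ft_force: [-0.0, -0.3, -0.7]
opening: 0.002
t: 10.5
eef_pos: [514.0, 147.3, 8.4]
tcp_rot: [-1.572, 0.001, -0.001]
ft_force: [1.1, -0.1, -0.1]
opening: 0.005
[514.  147.3   8.4]
[376.   4. 322.  43.  11.] [560.6 279.9  10. ]
t 10.55 pos [514.1 148.8   8.5] yaw [-9.005e+01  1.000e-02  2.000e-02] F [-0.1  0.9 -0.4] op 0.01
shift [ -0.    0.9 103.2] turn [ 0.05  0.02 -0.01]
```

View pics/w7.png

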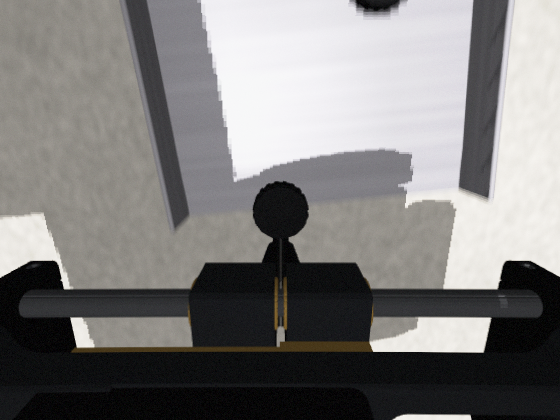

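```bash
python3 -m crank '[[0,0,12,0,0,0],[0,0,24,0,0,0],[0,0,36,0,0,0],[0,0,48,0,0,0],[0,0,60,0,0,0]]' 0; python3 -m crank '[[0,0,12,0,0,0],[0,0,22,0,0,0],[0,0,32,0,0,0],[0,0,38,0,0,0],[0,0,42,0,0,0]]' 0;python3 look.py wrist w8
```

```text
t: 11.05
eef_pos: [514.0, 209.8, 8.4]
tcp_rot: [-1.572, 0.0, 0.0]
ft_force: [0.1, 0.5, -0.6]
opening: 0.002
t: 11.55
eef_pos: [513.9, 252.3, 8.3]
tcp_rot: [-1.572, 0.0, 0.001]
ft_force: [0.2, -0.0, -0.2]
opening: 0.004
[513.9 252.3   8.3]
[ 365.  190. 2710.   61.   58.] [562.7 293.1  10. ]
```

View pics/w8.png

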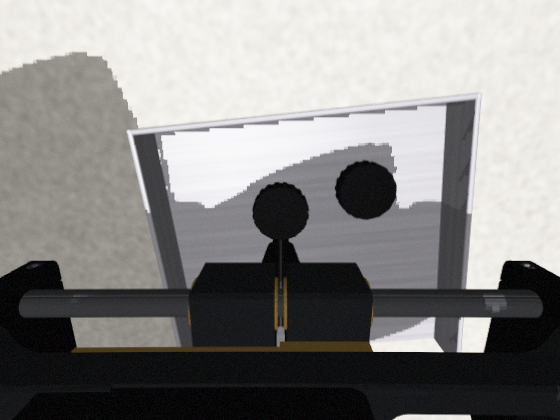

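Cap2 at (280,211) and cap1 at (365,190) are both inside. For cap3, I'll use a heading of 13° towards +x so it passes clear of jar2.

```bash
python3 -m crank '[[0,0,-20,0,0,0],[0,-40,-30,0,0,0],[0,-75,-50,0,0,0],[-10,-75,-100,0,0,0],[-20,-75,-150,0,0,0]]' 0; python3 -m crank '[[-35,0,-250,0,6,0],[-35,0,-250,0,6,0],[-35,0,-250,0,6,0],[-35,0,-250,0,6,0],[-35,0,-250,0,6,0]]' 0;python3 where.py 441 -325 70 -13
```

```text
t: 12.1
eef_pos: [494.5, 103.4, 84.5]
tcp_rot: [-1.572, -0.002, 0.002]
ft_force: [0.2, -1.4, -0.2]
opening: 0.004
t: 12.6
eef_pos: [459.7, -145.3, 84.8]
tcp_rot: [-1.571, -0.003, -0.103]
ft_force: [0.2, -0.3, 0.4]
opening: 0.007
t 12.6 pos [ 459.7 -145.3   84.8] yaw [-90.03  -0.15  -5.91] F [ 0.2 -0.3  0.4] op 0.01
shift [-1.000e-01  1.490e+01 -1.806e+02] turn [0.02 7.09 0.15]
```

```bash
python3 -m crank '[[0,0,-181,0,7.1,0.15],[0,0,-181,0,7.1,0.15],[0,7,-181,0,7.1,0.15],[0,15,-181,0,7.1,0.15],[0,15,-181,0,7.1,0.15]]' 0;python3 look.py wrist w9;python3 where.py 441 -325 7.5 -13
```

```text
t: 13.1
eef_pos: [440.0, -329.2, 68.8]
tcp_rot: [-1.571, -0.0, -0.232]
ft_force: [0.2, 0.3, 0.2]
opening: 0.004
[ 440.  -329.2   68.8]
[ 551.  124. 1547.   26.  113.] [ 648.2 -300.4   10. ]
[ 279.  143. 1425.   43.   43.] [ 453.6 -268.2   10. ]
t 13.15 pos [ 440.1 -327.1   69.1] yaw [-9.000e+01  4.000e-02 -1.321e+01] F [ 0.4  1.4 -0.4] op 0.01
shift [ 0.5 61.6  2.2] turn [-0.   -0.21 -0.04]
```

View pics/w9.png

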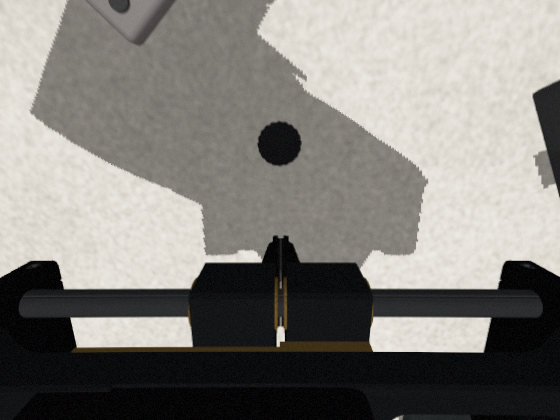

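Cap3 is on the tool axis at (279,143). I'll descend and push.

```bash
python3 -m crank '[[0,25,0,0,0,0],[0,50,0,0,0,0],[0,61,0,0,0,0],[0,61,5,0,0,0],[0,61,12,0,0,0]]' 0; python3 -m crank '[[0,0,10,0,0,0],[0,0,20,0,0,0],[0,0,32,0,0,0],[0,0,44,0,0,0],[0,0,56,0,0,0]]' 0; python3 -m crank '[[0,0,12,0,0,0],[0,0,26,0,0,0],[0,0,40,0,0,0],[0,0,54,0,0,0],[0,0,68,0,0,0]]' 0;python3 look.py wrist w10;python3 where.py 565 205 7.5 -13
```

```text
t: 13.65
eef_pos: [443.1, -314.8, 8.8]
tcp_rot: [-1.571, 0.0, -0.23]
ft_force: [-0.2, -0.3, 0.1]
opening: 0.003
t: 14.15
eef_pos: [456.2, -259.1, 9.0]
tcp_rot: [-1.571, 0.0, -0.23]
ft_force: [-0.0, -0.2, 0.0]
opening: 0.005
t: 14.65
eef_pos: [472.0, -191.7, 8.9]
tcp_rot: [-1.571, 0.0, -0.23]
ft_force: [0.1, -0.2, 0.3]
opening: 0.003
[ 472.  -191.7    8.9]
[ 541.  156. 2969.   44.   92.] [ 625.8 -166.4   10. ]
t 14.7 pos [ 472.  -190.2    8.9] yaw [-8.999e+01  5.000e-02 -1.314e+01] F [-0.1  2.1  1.1] op 0.01
shift [  0.8   1.5 406. ] turn [-0.01 -0.14 -0.05]
```

View pics/w10.png

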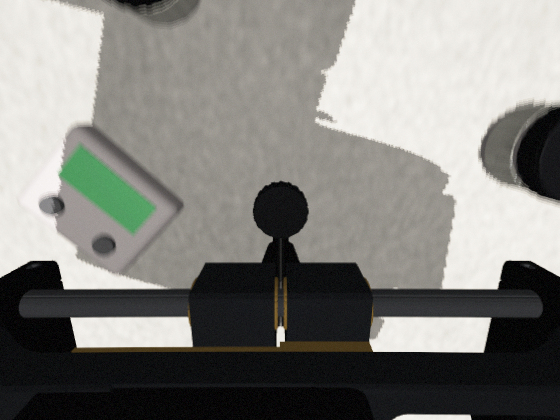

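```bash
python3 -m crank '[[0,0,14,0,0,0],[0,0,28,0,0,0],[0,0,42,0,0,0],[0,0,56,0,0,0],[0,0,70,0,0,0]]' 0; python3 -m crank '[[0,0,14,0,0,0],[0,0,28,0,0,0],[0,0,42,0,0,0],[0,0,56,0,0,0],[0,0,70,0,0,0]]' 0;python3 look.py wrist w11;python3 where.py 565 205 7.5 -13
```

```text
t: 15.2
eef_pos: [488.1, -121.0, 8.9]
tcp_rot: [-1.571, 0.001, -0.229]
ft_force: [0.4, -0.1, -0.1]
opening: 0.003
t: 15.7
eef_pos: [504.3, -51.7, 8.9]
tcp_rot: [-1.571, 0.001, -0.229]
ft_force: [-0.9, -0.0, 0.4]
opening: 0.001
[504.3 -51.7   8.9]
t 15.75 pos [504.5 -50.3   9. ] yaw [-8.998e+01  5.000e-02 -1.309e+01] F [-1.   2.  -0.2] op 0.0
shift [  1.1   1.6 262.4] turn [-0.02 -0.09 -0.05]
```

View pics/w11.png

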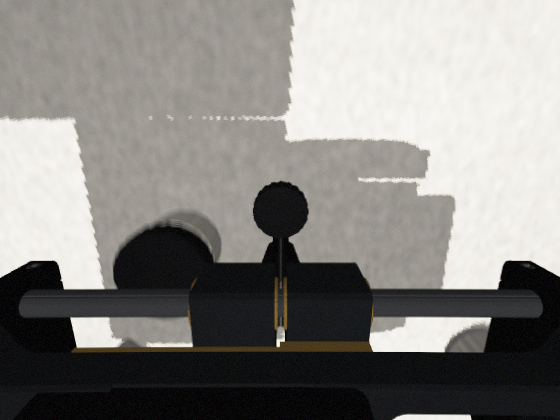

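```bash
python3 -m crank '[[0,0,14,0,0,0],[0,0,28,0,0,0],[0,0,42,0,0,0],[0,0,56,0,0,0],[0,0,70,0,0,0]]' 0; python3 -m crank '[[0,0,14,0,0,0],[0,0,28,0,0,0],[0,0,42,0,0,0],[0,0,56,0,0,0],[0,0,70,0,0,0]]' 0;python3 look.py wrist w12;python3 where.py 565 205 7.5 -13
```

```text
t: 16.25
eef_pos: [520.6, 19.0, 9.0]
tcp_rot: [-1.57, 0.001, -0.228]
ft_force: [-0.0, 0.3, -1.0]
opening: 0.005
t: 16.75
eef_pos: [536.7, 88.3, 9.0]
tcp_rot: [-1.57, 0.001, -0.228]
ft_force: [0.0, -0.4, 0.2]
opening: 0.006
[536.7  88.3   9. ]
t 16.8 pos [537.1  89.7   9.1] yaw [-8.996e+01  2.000e-02 -1.304e+01] F [-0.7  2.2  0.2] op 0.0
shift [  1.1   1.7 118.6] turn [-0.04 -0.04 -0.02]
```

View pics/w12.png

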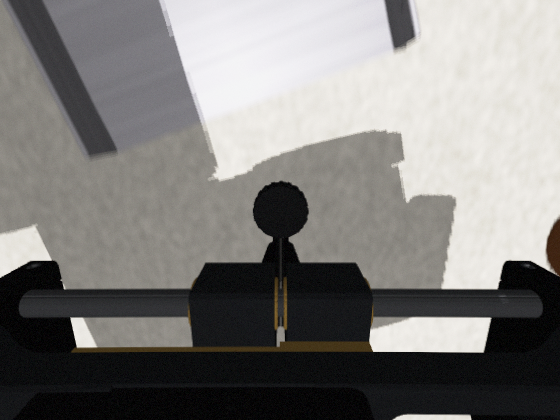

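```bash
python3 -m crank '[[0,0,14,0,0,0],[0,0,28,0,0,0],[0,0,42,0,0,0],[0,0,56,0,0,0],[0,0,70,0,0,0]]' 0; python3 -m crank '[[0,0,14,0,0,0],[0,0,26,0,0,0],[0,0,36,0,0,0],[0,0,43,0,0,0],[0,0,46,0,0,0]]' 0;python3 look.py wrist w13
```

```text
t: 17.3
eef_pos: [553.2, 159.1, 9.1]
tcp_rot: [-1.57, 0.0, -0.227]
ft_force: [0.0, -0.2, 0.5]
opening: 0.002
t: 17.8
eef_pos: [563.6, 204.6, 9.1]
tcp_rot: [-1.57, 0.0, -0.227]
ft_force: [-0.7, 0.0, 0.3]
opening: 0.007
[563.6 204.6   9.1]
[183. 144. 453.  43.  58.] [526.3 281.   10. ]
```

View pics/w13.png

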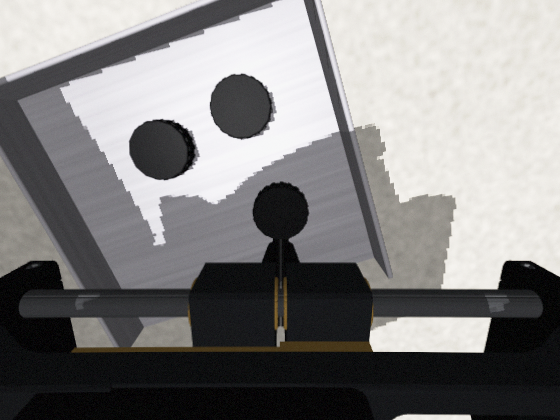

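All three caps lie inside, at (162,150), (241,106) and (280,211). I'll back out, lift, and move the arm aside to check everything.

```bash
python3 -m crank '[[0,0,-20,0,0,0],[0,-30,-30,0,0,0],[0,-75,-40,0,0,0],[0,-120,-60,0,0,0],[-10,-170,-90,0,0,0]]' 0; python3 -m crank '[[-60,-40,-300,0,0,0],[-60,-40,-300,0,0,0],[-60,-40,-300,0,0,0],[-60,-40,-300,0,0,0],[-60,-40,-300,0,0,0]]' 0;python3 where.py 230 -450 260 -60
```

```text
t: 18.35
eef_pos: [536.0, 121.3, 172.9]
tcp_rot: [-1.57, -0.0, -0.228]
ft_force: [-0.6, -0.8, 0.8]
opening: 0.005
t: 18.85
eef_pos: [432.3, -105.0, 204.8]
tcp_rot: [-1.57, -0.0, -0.228]
ft_force: [1.4, -0.5, -0.7]
opening: 0.004
t 18.85 pos [ 432.3 -105.   204.8] yaw [-8.997e+01 -1.000e-02 -1.308e+01] F [ 1.4 -0.5 -0.7] op 0.0
shift [-118.9  -55.4 -381.8] turn [-4.000e-02  4.692e+01 -0.000e+00]
```

```bash
python3 -m crank '[[-118,-55,-381,0,46,0],[-118,-55,-381,0,46,0],[-118,-55,-381,0,46,0],[-118,-55,-381,0,46,0],[-118,-55,-381,0,46,0]]' 0;python3 -m crank '[[-119,-30,-145,0,5,0],[-119,-30,-145,0,5,0],[-119,-30,-145,0,5,0],[-119,-30,-145,0,5,0],[-119,-30,-145,0,5,0]]' 0; python3 look.py top t3; python3 look.py scene s3
```

```text
t: 19.35
eef_pos: [306.4, -318.0, 238.7]
tcp_rot: [-1.57, 0.0, -0.985]
ft_force: [1.4, -0.0, 0.2]
opening: 0.001
t: 19.85
eef_pos: [115.5, -298.2, 269.1]
tcp_rot: [-1.571, -0.001, -1.079]
ft_force: [0.4, -0.7, 0.1]
opening: 0.005
[ 115.5 -298.2  269.1]
[551.  72.  64.  17.  18.] [ 883.5 -645.9   10. ]
[232. 139. 101.  30.  15.] [736.1  44.7  10. ]
[390. 165. 332.  39.  40.] [ 676.6 -285.    10. ]
[334. 188. 462.  24.  25.] [ 627.  -167.2   10. ]
[ 86. 239. 242.   6.  80.] [524.  332.1  10. ]
[139. 217. 187.  16.  15.] [569.7 229.9  10. ]
[109. 220. 200.  17.  16.] [562.8 290.   10. ]
[113. 244. 198.  17.  15.] [514.2 278.3  10. ]
[271. 276. 446.  24.  24.] [449.9 -37.6  10. ]
[ 117.2 -298.7  268.9]
[214.   8. 150.  10.  21.] [-447.5 -470.2   10. ]
[ 54. 153. 509.  28.  23.] [ 462.2 -698.2   10. ]
[288. 170. 228.  18.  16.] [417.9 -38.9  10. ]
[224. 213. 278.  20.  18.] [ 596.2 -168.9   10. ]
[409. 212. 120.  13.  13.] [514.6 281.7  10. ]
[152. 244. 508.  53.  36.] [ 721.5 -310.4   10. ]
[389. 226. 130.  14.  13.] [570.5 232.3  10. ]
[414. 227. 131.  13.  12.] [563.7 293.6  10. ]
```

View pics/t3.png

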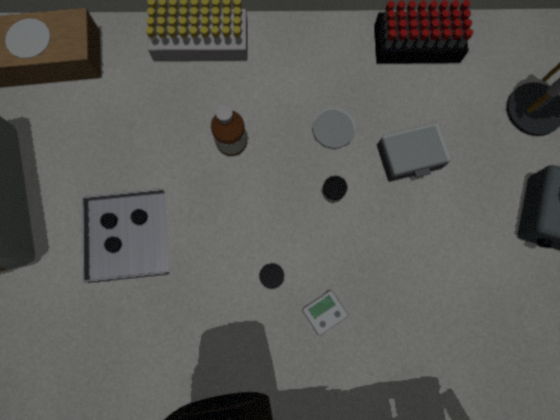

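View pics/s3.png

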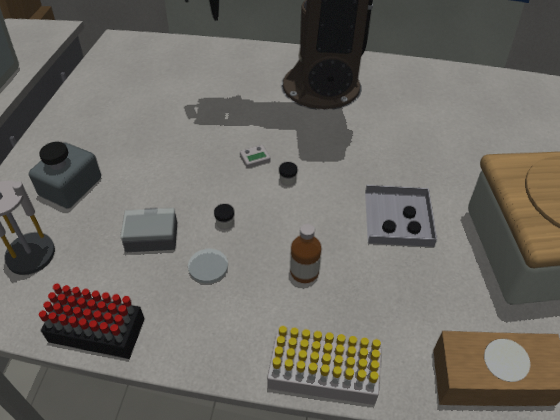

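Both views show the three caps in the tray, at (139,217), (109,220) and (113,244) in the top view. The jars and the other objects are at the same pixels as before, and the hand is clear.

```bash
python3 where.py; python3 -c "
from cell import job
print(job.job_done())"
```

```text
t 19.95 pos [ 118.5 -298.9  268.7] yaw [-8.999e+01 -4.000e-02 -6.167e+01] F [-0.6 -0.   0.1] op 0.0
the job is handed in; nothing more can be done
None
```

All three caps are in the tray. I pushed them one at a time along the bench with the closed fingers, with no gripping or lifting, and handed the job in at about 20 s of the 72 s allowed.

- **Caps:** the last top view puts them at about (563, 290), (514, 278) and (570, 230) mm. The tray mouth is near y = 175, so all three are past the ramp and clear of the walls. The side camera agreed to within about 4 mm.
- **Everything else:** both jars, the bottle and the tip box measured within about half a pixel of where they started in the top view. The dish and timer also look unmoved, but I judged those by eye only.
- **Forces and hand:** contact force readings stayed at sensor-noise level, under about 2.5 N. The hand finished raised at 269 mm and touching nothing.

The final retreat stopped nearer the base than I had aimed, at about (118, −299) instead of (230, −450), but clear of everything. No check failed.

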